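# Hold a spring clip gaping round the edge of a card

## Task

Pinch the big spring clip by its handles, draw it out from under the low desk shelf, and carry it squeezed wide open to the card standing in the wooden block. Bring the gaping jaws round the card's upright edge nearest the robot, about halfway up its exposed height, with the edge well between the jaws and neither jaw touching the card. Finish while holding it there, still squeezed wide open, clear of everything else; leave the card stand and the other things on the table where they are.

Things in the scene. Friction and masses are not known exactly. Their poses are not given: they have to be found in the camera images.
- clip: big dark steel spring clip, 87 x 42 x 30 mm high, 90 g, on its side on the table, hinge upright. Origin: on the hinge axis, underside; x points to the jaws, z up. Two flat handles, 30 mm high, spread behind: x = -4 to -42 mm, outer faces at y = +-16 mm at x = -26, +-21 mm at the ends. Starts with jaws under the roof of the shelf's +y bay, handles in front, hinge about 6 mm before the roof's edge
- clip_mouth (a point): point midway between the clip's jaw tips, 42 mm ahead of the hinge, 15 mm above its underside; axes as the clip's. Shut, the tips are 9 mm wide together; fully open they gape about 26 mm, 36 mm over their outsides, narrowing towards the hinge
- clip_left (a joint): opening of the clip's left (+y) jaw arm, rad: 0 shut, 0.32 fully open (hard stop). Squeezing the handles together along y opens both arms alike; at the stop the handles are parallel, 14 mm over their outer faces. Takes about 5 N at first, 12 N at the stop; let go, it snaps shut
- clip_right (a joint): the same for the right (-y) jaw arm, rad: 0 shut, 0.32 fully open
- desk_shelf: low pale wooden shelf, fixed, 110 (x) x 178 (y) x 50 mm high, roof underside 42 mm above the table, no floor; two 80 mm wide bays, open in front (-x), closed behind, centred at y = +43 and -43 mm. Notes (13 mm high) and a memory stick lie on the roof, a battery in the -y bay. Origin: centre of underside; x to its back, z up
- card_stand: loose slotted wooden block 100 (x) x 58 (y) x 22 mm high in which a stiff white card stands fast along x: 110 mm long, 4 mm thick, top at 104 mm; 0.4 kg. Origin: centre of the underside; x along the card away from the robot, y across its faces, z up
- card_edge (a point): point on the card's upright edge nearest the robot, halfway up the exposed edge (63 mm above the table; the edge is exposed from 22 to 104 mm). x points into the card along its length, y across its faces, z up
- binder_clip: bystander: small black binder clip with wire handles, 30 x 32 x 38 mm; origin at its underside
- tape_measure: bystander: tape measure, 60 x 74 x 30 mm; origin at its underside
- eraser: bystander: eraser in a sleeve, 24 x 52 x 12 mm; origin at its underside
- tea_light: bystander: tea light, 38 mm across, 15 mm high; origin at its underside
There are look-alikes about, which are no part of the job. Leave any green look-alike of the card_stand alone. Several things have the shape of the clip; the one meant has the colours described above.

How it is judged:
On the way:
1. the clip is drawn out whole from under the desk shelf (x of clip_mouth in the frame of desk_shelf below -0.057 m), for 0.1 s.
At the end, for the whole second after the job is handed in: fingers hold both jaw arms open > 0.22 rad; jaw tips 6 to 37 mm past the near edge, card within 11 mm of their middle, untouched; clip within 24 mm of mid-edge height, in line within 0.3 rad, level within 0.25 rad, still; stand moved < 15 mm, upright; other things moved < 25 mm (value of joint each of clip_left, clip_right above 0.22 rad and x of clip_mouth in the frame of card_edge between 0.006 and 0.037 m and y of clip_mouth in the frame of card_edge between -0.011 and 0.011 m and z of clip_mouth in the frame of card_edge between -0.024 and 0.024 m and angle between the x axis of clip_mouth and the x axis of card_edge, either way round below 0.3 rad and angle between clip's own z axis and vertical below 0.25 rad and contact force between clip and card_stand below 0.1 N and contact force between clip and the fingers above 2 N and linear speed of clip below 0.02 m/s and distance of card_stand from where it was at the start of the episode below 0.015 m and angle between card_stand's own z axis and vertical below 0.1 rad and distance of each of binder_clip, tape_measure, eraser, tea_light from where it was at the start of the episode below 0.025 m); the arm keeps its last pose, push and grip.
It fails at once if the card stand is shoved 15 mm or tipped (distance of card_stand from where it was at the start of the episode above 0.015 m or angle between card_stand's own z axis and vertical above 0.2 rad).
It fails at once if a bystander is knocked away (distance of any of binder_clip, tape_measure, eraser, tea_light from where it was at the start of the episode above 0.025 m).
It also fails if it takes over 38 s, if anything falls off the work surface, if the arm or the gripper's body presses on something with over 40 N, if the wrist force passes 120 N, or if a joint passes its speed limit or range.

## Robot

A 6-joint arm with a two-finger parallel gripper is mounted at the origin on a cart in front of the work surface, level with it; the furniture and walls round the work are solid. World frame = base frame: x ahead of the robot, y to its left, z up, the work surface at z = 0. Lengths are in m, angles in rad, forces in N, time in s.
With the tool pointing down it reaches from about 0.425 to 0.95 m from the base axis. Payload 3.5 kg.
Tool frame: the origin (TCP) lies at the very end of the fingers, on their centre line; the grasp point (between the pads) lies 19 mm behind it; z points along the fingers, y is the line along which they close (so a half turn about z gives the same grasp; the last joint's range is limited). The gripper opens to 85 mm and grips with 20 to 120 N. Pads are 22 mm wide; open, the fingers measure 114 mm over their backs; the gripper's body (76 mm by 85 mm) begins 54 mm behind the grasp point. The pads swing forward as they close: fully open they stand 13 mm farther back than shut.
Start: joints at [-0.15, 0.286, 1.577, -0, 1.279, -0.15], TCP at [0.675, 0, 0.231] pointing down, gripper open.
Joint ranges: [-2.77, 2.77], [-0.9, 2.22], [0.21, 2.48], [-1.53, 4.67], [0.24, 2.81], [-2.84, 2.84]. Speed limits (rad/s): [2.79, 2.79, 3.14, 3.14, 3.14, 3.14].

## Interface

Orientations are given as a unit quaternion [x, y, z, w].
In Python, from plant import ctrl gives the robot as it stands.
- The arm moves only by the tool carry_out, never from a script. Its argument "deltas" is one flat list of numbers, 6 for each row, row after row: the shift along the tool's x, y, z in m, then the turn, a rotation vector about the tool's x, y, z in rad. A call has 1 to 5 rows; each row is the pose to reach, as a shift and turn from the pose commanded when the call began, along the tool's axes at that moment; what a row does not reach only later rows make up. A row lasts 1/8 s, in which the tool goes at most 62.5 mm and 10.7 degrees, less where a joint would pass 70% of its speed; a pose out of reach is approached as far as the arm can. A call with a gripper value outside its range is refused whole. "grip" is the opening in per cent of the stroke, from 0 (shut) to 100 (fully open), set as the call begins (left out, the last holds). The fingers move at their own pace and stop on an object; "grip_force" is the grip in N (left out, the last holds). Time passes only in rows, so rows that repeat a pose let the fingers close. It gives the time, the measured TCP pose, the force, the opening and the grip force at its end, in the units of the state.
- ctrl.get_state(): the state, without advancing time (a new reading comes with each control period).
- ctrl.read_camera(name): name is "scene" or "side" or "wrist"; returns (picture, depth): 384x512x3 uint8, red, green, blue; 384x512 float32, m along the optical axis (not along the pixel's ray), 0 where there is no reading.
- ctrl.camera_model(name): a dict with "intrinsics" (3x3 intrinsics, pixels), "extrinsics" (4x4, takes a point from world to camera coordinates); the wrist camera has in their place "hand_eye" (4x4, takes a point from camera to tool coordinates, whose origin is the TCP and whose axes are the flange's). Camera axes: x right, y down, z forward; pixel columns grow to the right and rows downward; lengths in m; the calibration is good to about 2 mm. The wrist camera is an equidistant fisheye: a pixel r from the principal point sees the ray r / f radians off the axis. A picture is of the moment at which its call begins: read the wrist's pose just before it. camera_model takes no time and is no camera call.
- ctrl.sign_off(): hands the job in; it is judged then, once.
Trained networks look in the newest picture that a camera, given by its name, has taken for a name from the list of things; names that differ only in an ending like _2 or _b are one class to them, and where a whole thing is asked for, a point or a joint stands for the part that bears it (a point fixed in the world has none). Each returns a list of dicts, best first, with "score" (0 to 1); they miss things now and then, are a little off and sometimes report something else, mostly with a low value. They report only what shows in the picture. A call takes as long as a camera call. They do not tell look-alikes from the thing itself.
- ctrl.find_in(camera, query): "uv" ([column, row] in pixels, amid what is visible of it).
The state is a dict: "time": time; "qpos": joint angles; "dq": joint speeds; "joint_efforts": joint torques, N m; "eef_pos": TCP position; "tcp_rot": TCP orientation; "contact_force": force on the tool from outside, world axes, zero at the start; "wrist_torque": the same for the moment, N m; "opening": opening from 0.0 (shut) to 1.0 (fully open); "finger_force": force on a finger pad.
Only numpy, scipy, OpenCV 4.12 (cv2) and the standard library are available. Lean on these libraries where they do the work, as an engineer would, in place of code of your own. Each camera call takes 0.05 s, during which the arm holds its last target. There are 200 camera calls.

## Working session

There is one attempt and no reset: what is moved stays moved. The work goes in short steps, Python scripts to look and compute and a tool call to move; the robot and the scene stay as the last step left them, time stands still between calls to the robot, and variables do not carry over. Pictures are saved under pics/ and viewed, at most 10 in all, crops included, and the job is handed in when it is done.

Besides the shell and the picture viewer there is one more tool, called as a command line: name --argument value ..., lists and objects as JSON in quotes. carry_out: Moves the arm, as the interface text tells. Its arguments: {"type":"object","properties":{"deltas":{"type":"array"},"grip":{"type":"number"},"grip_force":{"type":"number"}},"required":["deltas"]}

```bash
ls; mkdir -p pics; cat > h.py <<'E'
import numpy as np, cv2
from plant import ctrl
def cap(n):
    s=ctrl.get_state(); im,d=ctrl.read_camera(n); return s,im,d
def world(n,d,uv,r=2):
    m=ctrl.camera_model(n);K=np.array(m["intrinsics"]);E=np.array(m["extrinsics"])
    u,v=int(round(uv[0])),int(round(uv[1]))
    p=d[max(0,v-r):v+r+1,max(0,u-r):u+r+1];z=np.median(p[p>0])
    c=np.linalg.inv(K)@[uv[0],uv[1],1]*z
    return (np.linalg.inv(E)@[*c,1])[:3]
def cloud(n,d):
    m=ctrl.camera_model(n);K=np.array(m["intrinsics"]);E=np.array(m["extrinsics"])
    v,u=np.mgrid[:d.shape[0],:d.shape[1]]
    c=np.stack([(u-K[0,2])/K[0,0]*d,(v-K[1,2])/K[1,1]*d,d],-1)
    return (c-E[:3,3])@E[:3,:3]
E
python3 - <<'E'
from h import *
for n in ["scene","side"]:
    s,im,d=cap(n); cv2.imwrite(f"pics/{n}0.png",im[...,::-1]); np.savez(f"{n}0.npz",im=im,d=d)
    for q in ["clip","desk_shelf","card_stand","binder_clip","tape_measure","eraser","tea_light"]:
        print(n,q,[(np.round(r["uv"]).tolist(),round(r["score"],2),np.round(world(n,d,r["uv"]),3).tolist()) for r in ctrl.find_in(n,q)])
print(ctrl.get_state())
E
```

```text
pics
scene clip [([357.0, 252.0], 0.78, [0.569, -0.172, 0.009]), ([313.0, 310.0], 0.7, [0.375, -0.202, 0.023])]
scene desk_shelf [([395.0, 228.0], 0.6, [0.615, -0.221, 0.061])]
scene card_stand [([245.0, 176.0], 0.97, [0.627, 0.172, 0.034]), ([204.0, 163.0], 0.72, [0.608, 0.296, 0.039]), ([305.0, 205.0], 0.68, [0.641, 0.001, 0.014]), ([285.0, 216.0], 0.25, [0.588, 0.015, 0.003])]
scene binder_clip []
scene tape_measure [([324.0, 189.0], 0.58, [0.708, -0.006, 0.029])]
scene eraser [([275.0, 237.0], 0.64, [0.502, -0.023, 0.012])]
scene tea_light [([304.0, 202.0], 0.54, [0.659, 0.015, 0.007])]
side clip [([182.0, 273.0], 0.89, [0.386, -0.208, 0.028]), ([267.0, 267.0], 0.78, [0.553, -0.191, 0.027])]
side desk_shelf [([269.0, 267.0], 0.59, [0.557, -0.19, 0.026]), ([314.0, 275.0], 0.58, [0.635, -0.264, 0.062]), ([286.0, 186.0], 0.53, [0.621, 0.17, 0.043])]
side card_stand [([276.0, 161.0], 0.78, [0.599, 0.296, 0.076]), ([332.0, 225.0], 0.73, [0.719, -0.027, 0.028]), ([289.0, 187.0], 0.69, [0.629, 0.171, 0.042])]
side binder_clip []
side tape_measure [([333.0, 224.0], 0.94, [0.721, -0.025, 0.03])]
side eraser [([250.0, 231.0], 0.59, [0.518, -0.024, 0.011])]
side tea_light [([306.0, 222.0], 0.66, [0.662, 0.021, 0.009])]
{'time': 0.8, 'qpos': array([-1.49987133e-01,  2.86272814e-01,  1.57669413e+00,  1.98635021e-05,
        1.27861317e+00, -1.49997975e-01]), 'dq': array([ 0.00143927,  0.00038199,  0.00093434, -0.0003218 ,  0.00222542,
        0.00067819]), 'joint_efforts': array([-2.20501024e-04, -4.05915749e+01, -2.92922544e+01, -1.15062767e-04,
        4.72326083e-04, -3.39209514e-06]), 'eef_pos': array([6.74986235e-01, 4.51539040e-05, 2.31346193e-01]), 'tcp_rot': array([ 7.07104971e-01,  7.07108592e-01,  1.13755915e-05, -5.98825996e-07]), 'contact_force': array([ 0.17722007, -0.38309437, -0.62712645]), 'wrist_torque': array([-0.04155564,  0.05278949, -0.0401354 ]), 'finger_force': 0.0, 'opening': 1.0036619098744557}
```

View pics/scene0.png

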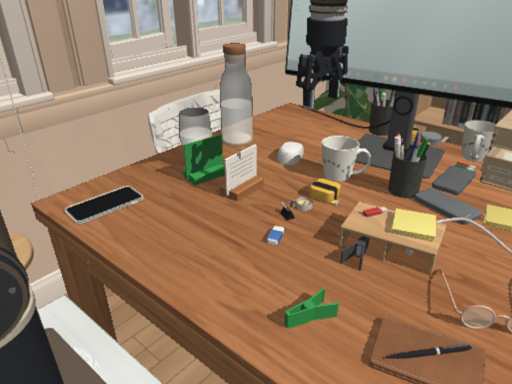

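View pics/side0.png

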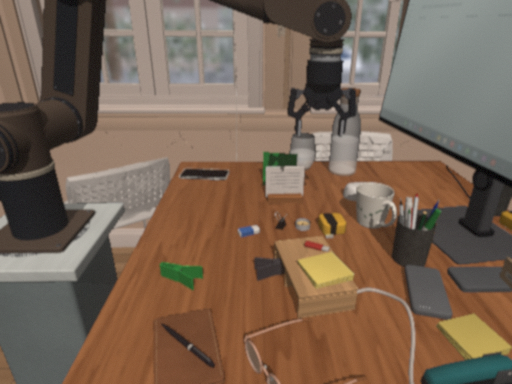

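Dark steel clip at scene (355,250) / side (267,267). Look-alike: green clip at scene (313,310) / side (182,273), plus the small black binder clip at scene (287,212). White card on its wooden block is at scene (243,175), with a green look-alike at (204,160). I choose the dark one and check it in a crop while measuring.

```bash
python3 - <<'E'
from h import *
im=[]
for n,(x,y) in {"scene":(355,245),"side":(270,265)}.items():
    z=np.load(n+"0.npz");I=z["im"];W=cloud(n,z["d"])
    im.append(cv2.resize(I[y-40:y+40,x-40:x+40],(400,400),interpolation=cv2.INTER_CUBIC))
    hsv=cv2.cvtColor(I,cv2.COLOR_RGB2HSV)
    def box(m,t):
        p=W[m][:,:2].astype(np.float32);c,sz,a=cv2.minAreaRect(p)
        print(n,t,len(p),np.round(c,4),np.round(sz,4),round(a,1)); print(np.round(cv2.boxPoints((c,sz,a)),4).tolist())
    X,Y,Z=W[...,0],W[...,1],W[...,2]
    roi=(X>.5)&(X<.8)&(Y>-.4)&(Y<-.12)
    box(roi&(Z>.044)&(Z<.056),"roof")
    c=(hsv[...,2]<90)&(X>.48)&(X<.62)&(Y>-.26)&(Y<-.12)&(Z>.006)&(Z<.04)
    box(c,"clip"); box(c&(Z>.025),"cliptop")
    card=(X>.5)&(X<.75)&(Y>.1)&(Y<.24)
    box(card&(Z>.035)&(Z<.102),"card"); box(card&(Z>.015)&(Z<.025),"block")
    p=W[card&(Z>.035)&(Z<.102)];print("card x,y,z pct",np.round(np.percentile(p,[1,50,99],0),4).tolist())
    (vx,vy,x0,y0)=cv2.fitLine(p[:,:2].astype(np.float32),cv2.DIST_HUBER,0,.01,.01).ravel();print("line",vx,vy,x0,y0,np.percentile((p[:,:2]-[x0,y0])@[vx,vy],[0.5,2,98,99.5]))
cv2.imwrite("pics/crop0.png",np.hstack(im)[...,::-1])
E
```

```text
scene roof 2197 [ 0.6281 -0.2662] [0.3035 0.1663] 78.2
[[0.5157999992370605, -0.3977999985218048], [0.678600013256073, -0.4318000078201294], [0.7404999732971191, -0.1347000002861023], [0.5777000188827515, -0.1006999984383583]]
scene clip 430 [ 0.5775 -0.1779] [0.0963 0.0871] 9.6
[[0.5228000283241272, -0.1429000049829483], [0.5372999906539917, -0.2287999987602234], [0.6322000026702881, -0.21279999613761902], [0.6177999973297119, -0.12700000405311584]]
scene cliptop 156 [ 0.5666 -0.1794] [0.0725 0.0872] 8.6
[[0.5242000222206116, -0.14169999957084656], [0.5371999740600586, -0.22789999842643738], [0.6089000105857849, -0.21709999442100525], [0.5958999991416931, -0.13079999387264252]]
scene card 808 [0.6169 0.171 ] [0.1137 0.0079] 0.5
[[0.5600000023841858, 0.1745000034570694], [0.5600000023841858, 0.16660000383853912], [0.6736999750137329, 0.16760000586509705], [0.6736999750137329, 0.1754000037908554]]
scene block 372 [0.6152 0.1665] [0.0588 0.1075] 84.0
[[0.5587000250816345, 0.1429000049829483], [0.6656000018119812, 0.13169999420642853], [0.6718000173568726, 0.19009999930858612], [0.56480
[... 837 characters left out ...]
10354614, -0.22040000557899475], [0.57669997215271, -0.1348000019788742]]
side card 807 [0.6166 0.1709] [0.1089 0.0096] 1.7
[[0.5619999766349792, 0.17409999668598175], [0.5623000264167786, 0.16449999809265137], [0.6711000204086304, 0.16769999265670776], [0.6708999872207642, 0.17730000615119934]]
side block 250 [0.6161 0.1571] [0.0387 0.1066] 88.9
[[0.5625, 0.1387999951839447], [0.6690999865531921, 0.13680000603199005], [0.6697999835014343, 0.17550000548362732], [0.5631999969482422, 0.17749999463558197]]
card x,y,z pct [[0.5626, 0.1661, 0.0359], [0.615, 0.1706, 0.0694], [0.6692, 0.1753, 0.1012]]
line 0.9995457 0.030139694 0.61547273 0.17055598 [-0.05318123 -0.05272796  0.05312382  0.05487743]
```

View pics/crop0.png

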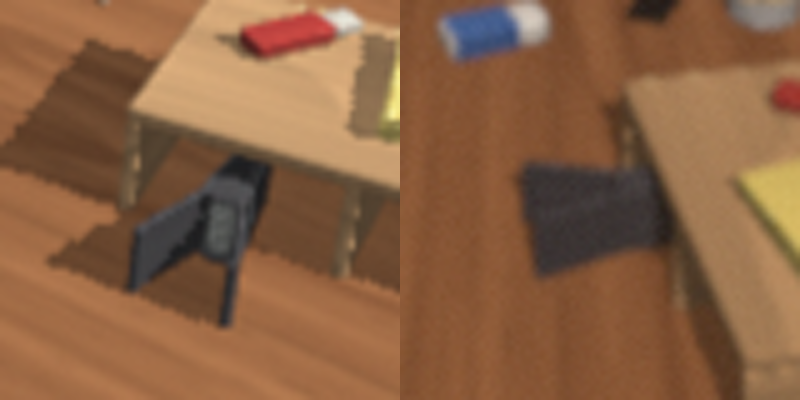

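The crop shows the dark clip, with its V handles spread toward the robot and its jaws under the roof, at about scene (350,250). That's the right one. I'm moving above the handles and turning the fingers across them.

carry_out --deltas '[-0.037,-0.028,0.006,0,0,0.18,-0.075,-0.056,0.012,0,0,0.36,-0.112,-0.084,0.018,0,0,0.54,-0.15,-0.112,0.024,0,0,0.72,-0.187,-0.14,0.03,0,0,0.9]'

```text
time: 1.42
eef_pos: [0.5341, -0.1881, 0.2014]
tcp_rot: [0.945, 0.326, 0.0, 0.0]
contact_force: [0.6, -0.4, 0.7]
opening: 0.999
finger_force: 0.0
```

carry_out --deltas '[0,0,0,0,0,0.17,0,0,0,0,0,0.34,0,0,0,0,0,0.51,0,0,0,0,0,0.67,0,0,0,0,0,0.67]'

```text
time: 2.05
eef_pos: [0.535, -0.187, 0.2015]
tcp_rot: [1.0, 0.001, 0.0, 0.0]
contact_force: [-0.2, -0.5, -0.0]
opening: 1.001
finger_force: 0.0
```

```bash
cat >> h.py <<'E'
from scipy.spatial.transform import Rotation as R
def wcloud(s,d):
    m=ctrl.camera_model("wrist");K=np.array(m["intrinsics"]);H=np.array(m["hand_eye"])
    v,u=np.mgrid[:d.shape[0],:d.shape[1]].astype(float)
    a=(u-K[0,2])/K[0,0];b=(v-K[1,2])/K[1,1];th=np.hypot(a,b)+1e-9
    t=np.where(th<1.45,np.tan(np.minimum(th,1.45)),np.nan)
    c=np.stack([a/th*t*d,b/th*t*d,d],-1)
    p=c@H[:3,:3].T+H[:3,3]
    return p@R.from_quat(s["tcp_rot"]).as_matrix().T+s["eef_pos"]
def topdown(W,I,x0,x1,y0,y1,zmin=-.01,zmax=.11,res=.0005):
    # orthographic picture: up = +x, left = +y
    h,w=int((x1-x0)/res),int((y1-y0)/res);o=np.zeros((h,w,3),np.uint8);zb=np.full((h,w),-1.)
    ok=np.isfinite(W).all(-1)&(W[...,2]>zmin)&(W[...,2]<zmax)
    P=W[ok];C=I[ok];k=np.argsort(P[:,2]);P=P[k];C=C[k]
    for p,c in zip(P,C):
        r=int((x1-p[0])/res);q=int((y1-p[1])/res)
        if 1<=r<h-1 and 1<=q<w-1:o[r-1:r+2,q-1:q+2]=c
    return o
E
python3 - <<'E'
from h import *
s,im,d=cap("wrist");print(s["time"],s["eef_pos"],s["tcp_rot"],s["qpos"].round(2));np.savez("w1.npz",im=im,d=d)
m=ctrl.camera_model("wrist");print(np.round(m["hand_eye"],3),np.round(m["intrinsics"],1))
W=wcloud(s,d);o=topdown(W,im,.48,.62,-.28,-.1)
o=cv2.resize(o,None,fx=1.1,fy=1.1*1)
cv2.imwrite("pics/w1.png",np.vstack([cv2.resize(im,(396,297)),o])[...,::-1])
X,Y,Z=W[...,0],W[...,1],W[...,2]
v=cv2.cvtColor(im,cv2.COLOR_RGB2HSV)[...,2]
for lo,hi in [(.012,.02),(.02,.027),(.027,.035)]:
    k=(X>.48)&(X<.6)&(Y>-.25)&(Y<-.13)&(Z>lo)&(Z<hi)
    p=W[k];print(lo,len(p));
    for a in np.arange(.5,.6,.008):
        q=p[(p[:,0]>=a)&(p[:,0]<a+.008),1]
        if len(q)>3:print(round(a,3),len(q),np.percentile(q,[2,25,50,75,98]).round(4))
E
```

```text
2.05 [ 0.53501147 -0.18700235  0.20147496] [9.99999130e-01 1.31179926e-03 1.19003506e-04 7.74958505e-05] [-0.52  0.08  1.87 -0.    1.19  1.05]
[[-0.    -0.958 -0.285  0.073]
 [ 1.    -0.     0.    -0.   ]
 [-0.    -0.285  0.958 -0.143]
 [ 0.     0.     0.     1.   ]] [[297.3   0.  251.3]
 [  0.  297.3 190.1]
 [  0.    0.    1. ]]
0.012 28
0.532 4 [-0.1989 -0.1965 -0.1956 -0.1874 -0.1648]
0.54 6 [-0.1978 -0.1965 -0.195  -0.1717 -0.1638]
0.548 4 [-0.1932 -0.1924 -0.1916 -0.1846 -0.1669]
0.556 7 [-0.1897 -0.1882 -0.1865 -0.1676 -0.1666]
0.564 4 [-0.1853 -0.1846 -0.1837 -0.1832 -0.1832]
0.02 26
0.524 4 [-0.1634 -0.1634 -0.1633 -0.163  -0.1624]
0.54 5 [-0.1975 -0.1965 -0.1954 -0.1942 -0.167 ]
0.548 4 [-0.1931 -0.1923 -0.1915 -0.1846 -0.1672]
0.556 5 [-0.1897 -0.1887 -0.1876 -0.1865 -0.1685]
0.564 4 [-0.1854 -0.1846 -0.1838 -0.1794 -0.1689]
0.027 402
0.524 15 [-0.1627 -0.1621 -0.1614 -0.1604 -0.1593]
0.532 44 [-0.1996 -0.1975 -0.1963 -0.1616 -0.1594]
0.54 46 [-0.1974 -0.1949 -0.1914 -0.1628 -0.1616]
0.548 50 [-0.193  -0.1908 -0.1881 -0.1641 -0.1629]
0.556 46 [-0.1888 -0.1865 -0.1844 -0.1662 -0.164 ]
0.564 117 [-0.1844 -0.1791 -0.1738 -0.1695 -0.1652]
0.572 84 [-0.1823 -0.1791 -0.1749 -0.1707 -0.1653]
```

View pics/w1.png

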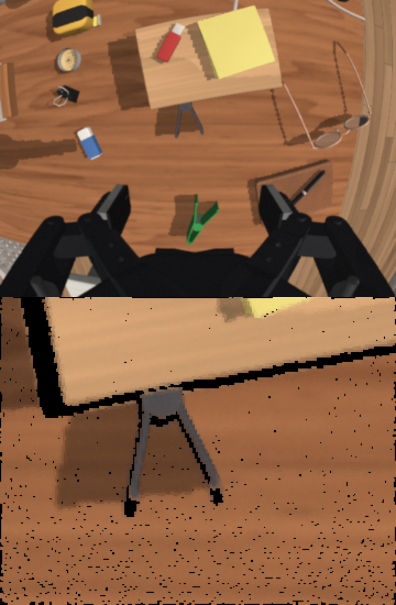

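The wrist view shows the dark clip at (185,118). Its handle ends are at about (0.527,-0.160) and (0.533,-0.200), the hinge is near (0.571,-0.174), and its yaw is about +0.15. I'm descending onto the handles.

carry_out --deltas '[0.008,-0.009,0.04,0,0,-0.15,0.008,-0.009,0.08,0,0,-0.15,0.008,-0.009,0.12,0,0,-0.15,0.008,-0.009,0.16,0,0,-0.15,0.008,-0.009,0.1975,0,0,-0.15]'

```text
time: 2.72
eef_pos: [0.543, -0.1779, 0.0026]
tcp_rot: [0.997, 0.077, 0.0, 0.0]
contact_force: [-0.1, -0.3, -0.1]
opening: 0.998
finger_force: 0.0
```

carry_out --deltas '[0,0,0,0,0,0,0,0,0,0,0,0,0,0,0,0,0,0,0,0,0,0,0,0]' --grip 40 --grip_force 35

```text
time: 3.22
eef_pos: [0.5447, -0.179, 0.0066]
tcp_rot: [0.997, 0.076, 0.002, 0.001]
contact_force: [-2.0, -0.0, 6.5]
opening: 0.398
finger_force: 6.1
```

carry_out --deltas '[0,0,0,0,0,0,0,0,0,0,0,0,0,0,0,0,0,0,0,0,0,0,0,0]' --grip 0 --grip_force 35

```text
time: 3.72
eef_pos: [0.5454, -0.1793, 0.0076]
tcp_rot: [0.997, 0.075, 0.002, 0.002]
contact_force: [-2.6, 1.3, 9.4]
opening: 0.142
finger_force: 36.9
```

```bash
python3 - <<'E'
from h import *
s,im,d=cap("scene");print(s["time"],s["eef_pos"],s["opening"],s["finger_force"],s["contact_force"])
a=cv2.resize(im[180:300,300:420],(400,400))
s,im,d=cap("wrist");b=cv2.resize(im[60:360,100:400],(400,400))
cv2.imwrite("pics/g1.png",np.hstack([a,b])[...,::-1])
E
```

```text
3.725 [ 0.5454068  -0.17929616  0.00763351] 0.1418937472939037 36.8873405456543 [-2.61509592  1.33412255  9.39714846]
```

View pics/g1.png

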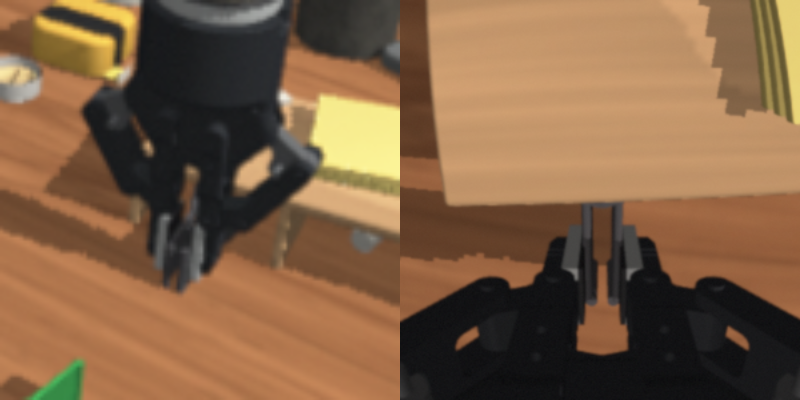

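The clip is squeezed parallel (handles at about (600,250) in the wrist crop). The opening is about 12 mm and the pad force is 37 N. I'll lift it slightly and draw it straight back.

carry_out --deltas '[0,0,-0.004,0,0,0,0,0,-0.008,0,0,0,-0.012,0,-0.008,0,0,0,-0.03,0,-0.008,0,0,0,-0.05,0,-0.008,0,0,0]'

```text
time: 4.45
eef_pos: [0.492, -0.1852, 0.0112]
tcp_rot: [0.997, 0.075, -0.001, -0.0]
contact_force: [0.3, -0.8, -0.6]
opening: 0.136
finger_force: 35.7
```

carry_out --deltas '[-0.02,0,0,0,0,0,-0.035,0,0,0,0,0,-0.035,0,-0.02,0,0,0,-0.035,0,-0.06,0,0,0,-0.035,0,-0.1,0,0,0]'

```text
time: 5.08
eef_pos: [0.458, -0.1905, 0.1123]
tcp_rot: [0.997, 0.075, -0.001, -0.0]
contact_force: [0.6, -1.0, -0.2]
opening: 0.134
finger_force: 35.7
```

```bash
python3 - <<'E'
from h import *
s,im,d=cap("side");print(s["time"],s["eef_pos"],s["tcp_rot"],s["opening"],s["finger_force"],s["contact_force"])
a=cv2.resize(im[120:300,180:360],(400,400))
s,im,d=cap("wrist");b=cv2.resize(im[60:360,100:400],(400,400));np.savez("w2.npz",im=im,d=d,p=s["eef_pos"],q=s["tcp_rot"])
cv2.imwrite("pics/g2.png",np.hstack([a,b])[...,::-1])
E
```

```text
5.075 [ 0.45799763 -0.19050134  0.11227184] [ 9.97168374e-01  7.51981855e-02 -5.31210068e-04 -4.29900959e-04] 0.13439750266235126 35.70211887359619 [ 0.58523345 -1.03968282 -0.17158936]
```

View pics/g2.png

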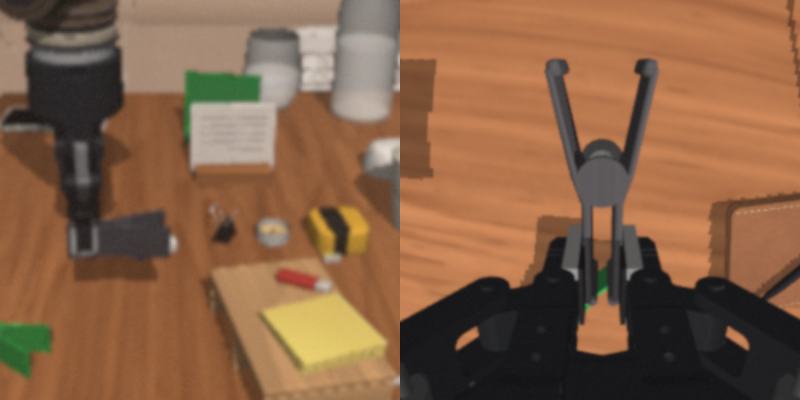

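The clip is drawn out, gaping and held: jaw tips in the wrist crop are at (557,67) and (647,67). Next I work out the mouth in the tool frame.

```bash
python3 - <<'E'
from h import *
z=np.load("w2.npz");s=dict(eef_pos=np.zeros(3),tcp_rot=[0,0,0,1]);W=wcloud(s,z["d"])
k=(W[...,2]<.02)&(W[...,2]>-.05)&(W[...,0]>-.02)&(W[...,0]<.13)&(abs(W[...,1])<.05)
P=W[k]
for a in np.arange(-.02,.1,.006):
    q=P[(P[:,0]>=a)&(P[:,0]<a+.006)]
    if len(q):
        top=q[q[:,2]<np.percentile(q[:,2],5)+.004]
        print(round(a,3),len(q),"y",np.percentile(q[:,1],[1,99]).round(4),"ztop",np.percentile(q[:,2],[5,30,50]).round(4), "L/R top y",top[top[:,1]<0,1].mean().round(4),top[top[:,1]>0,1].mean().round(4))
print(W[110,218],W[110,284],W[...,0][k].max())
E
```

```text
-0.014 411 y [-0.008   0.0076] ztop [-0.038  -0.0226 -0.0205] L/R top y -0.0073 0.0069
-0.008 348 y [-0.0091  0.0087] ztop [-0.0484 -0.0444 -0.0375] L/R top y -0.0084 0.0081
-0.002 370 y [-0.0085  0.0084] ztop [-0.0477 -0.0383 -0.0372] L/R top y -0.008 0.0078
0.004 1316 y [-0.0267  0.0261] ztop [-0.0485 -0.0382 -0.0274] L/R top y -0.0225 0.0215
0.01 2149 y [-0.0358  0.0353] ztop [-0.0494 -0.0458 -0.0375] L/R top y -0.0188 0.0189
0.016 190 y [-0.0069  0.0064] ztop [-0.0233 -0.0227 -0.0224] L/R top y -0.0054 0.005
0.022 276 y [-0.0072  0.0068] ztop [-0.0235 -0.0228 -0.0224] L/R top y -0.0043 0.0041
0.028 515 y [-0.0088  0.0084] ztop [-0.0236 -0.0229 -0.0226] L/R top y -0.0043 0.0041
0.034 1044 y [-0.0101  0.0099] ztop [-0.0233 -0.0225 -0.022 ] L/R top y -0.0052 0.0049
0.04 541 y [-0.0119  0.0115] ztop [-0.0232 -0.0223 -0.0212] L/R top y -0.0071 0.007
0.046 346 y [-0.0131  0.0129] ztop [-0.023  -0.0221 -0.0202] L/R top y -0.0118 0.0115
0.052 347 y [-0.0146  0.0138] ztop [-0.023  -0.022  -0.0204] L/R top y -0.0131 0.0125
0.058 361 y [-0.0158  0.0153] ztop [-0.0229 -0.0219 -0.0204] L/R top y -0.0145 0.0138
0.064 391 y [-0.0172  0.0167] ztop [-0.0231 -0.0221 -0.0216] L/R top y -0.0151 0.0146
0.07 233 y [-0.0172  0.0164] ztop [-0.023  -0.0219 -0.0213] L/R top y -0.0149 0.0142
[ 0.07054024 -0.01361353 -0.02158571] [ 0.07054237  0.0130459  -0.02234004] 0.07304384941997054
```

The mouth is at tool (0.072, 0, -0.008); the clip is level and centred. I'm carrying it across, high, to a point short of the card edge.

carry_out --deltas '[0.004,-0.028,0,0,0,0.01,0.016,-0.076,0,0,0,0.03,0.029,-0.132,0,0,0,0.05,0.036,-0.189,0,0,0,0.07,0.034,-0.245,0,0,0,0.12]'

```text
time: 5.8
eef_pos: [0.4548, 0.0583, 0.1108]
tcp_rot: [1.0, 0.015, -0.001, -0.0]
contact_force: [0.4, 0.3, -1.5]
opening: 0.141
finger_force: 35.7
```

carry_out --deltas '[-0.006,-0.045,0,0,0,0,-0.01,-0.085,0,0,0,0,-0.012,-0.107,0,0,0,0,-0.012,-0.107,0,0,0,0]'

```text
time: 6.3
eef_pos: [0.4391, 0.164, 0.1106]
tcp_rot: [1.0, 0.017, -0.001, 0.0]
contact_force: [0.4, 0.9, -0.4]
opening: 0.141
finger_force: 35.7
```

```bash
python3 - <<'E'
from h import *
s,im,d=cap("wrist");print(s["time"],s["eef_pos"],s["tcp_rot"],s["opening"],s["finger_force"])
cv2.imwrite("pics/c1.png",im[...,::-1])
W=wcloud(s,d);p=W[(W[...,0]>.52)&(W[...,0]<.72)&(W[...,1]>.13)&(W[...,1]<.21)&(W[...,2]>.03)&(W[...,2]<.12)]
print(len(p),np.percentile(p,[1,50,99],0).round(4))
t=p[p[:,2]>.098]
for a in np.arange(.55,.69,.01):
    q=t[(t[:,0]>=a)&(t[:,0]<a+.01)]
    if len(q):print(round(a,2),len(q),q[:,0].min().round(4),np.percentile(q[:,1],[5,50,95]).round(4),q[:,2].mean().round(4))
q=p[p[:,0]<.57];print("near",np.percentile(q,[2,50,98],0).round(4))
# clip mouth in tool frame
s0=dict(eef_pos=np.zeros(3),tcp_rot=[0,0,0,1]);V=wcloud(s0,d)
k=(V[...,2]<-.01)&(V[...,2]>-.028)&(V[...,0]>.055)&(V[...,0]<.085)&(abs(V[...,1])<.03);q=V[k];print("tips",np.percentile(q,[1,50,99],0).round(4))
E
```

```text
6.3 [0.43911378 0.16402167 0.11056205] [ 9.99858086e-01  1.68115746e-02 -1.07773474e-03  1.31821243e-04] 0.1414734026118194 35.70793032646179
287 [[0.5616 0.1705 0.0337]
 [0.5623 0.172  0.0842]
 [0.5783 0.1742 0.1052]]
0.56 82 0.5615 [0.1709 0.1724 0.174 ] 0.1032
near [[0.5616 0.1705 0.0341]
 [0.5622 0.1721 0.0864]
 [0.5675 0.1741 0.1051]]
tips [[ 0.0553 -0.0172 -0.0235]
 [ 0.0653  0.0114 -0.0217]
 [ 0.073   0.0164 -0.0106]]
```

View pics/c1.png

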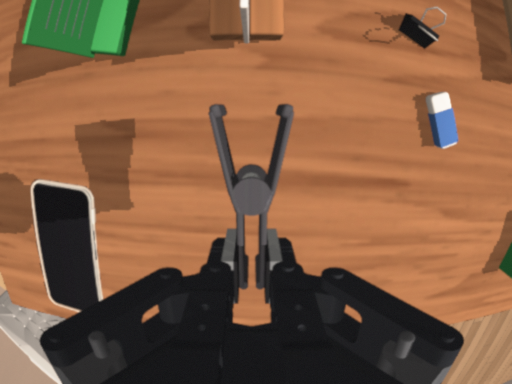

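The card's near edge shows at (246,38), in line between the jaw tips at (217,110) and (285,110), and measures (0.5616, 0.172). I'm shifting sideways, descending, then looking again at half depth.

carry_out --deltas '[0,-0.005,0.02,0,0,0,0,-0.005,0.045,0,0,0,0,-0.005,0.056,0,0,0,0.02,-0.005,0.056,0,0,0,0.035,-0.005,0.056,0,0,0]'

```text
time: 6.98
eef_pos: [0.4764, 0.1686, 0.056]
tcp_rot: [1.0, 0.015, 0.0, 0.0]
contact_force: [0.7, -0.5, -1.2]
opening: 0.139
finger_force: 35.7
```

```bash
cat > m.py <<'E'
from h import *
s,im,d=cap("wrist");print(s["time"],s["eef_pos"],s["tcp_rot"],s["opening"],s["finger_force"],s["contact_force"])
s0=dict(eef_pos=np.zeros(3),tcp_rot=[0,0,0,1]);V=wcloud(s0,d)
z0=s["eef_pos"][2]
k=(V[...,0]>.06)&(V[...,0]<.26)&(abs(V[...,1])<.028)&(V[...,2]<z0-.03)&(V[...,2]>z0-.108)
hsv=cv2.cvtColor(im,cv2.COLOR_RGB2HSV);w=k&(hsv[...,2]>130)&(hsv[...,1]<60)
c=k&(hsv[...,2]<110)
print("card",w.sum(),np.percentile(V[w],[1,50,99],0).round(4).tolist())
q=V[w]
for a in np.arange(.08,.24,.01):
    t=q[(q[:,0]>=a)&(q[:,0]<a+.01)]
    if len(t)>3: print(round(a,3),len(t),np.percentile(t[:,1],[5,50,95]).round(4),t[:,2].min().round(4))
q=V[c&(V[...,0]<.09)];print("tips",len(q),np.percentile(q,[1,50,99],0).round(4).tolist())
E
python3 m.py; python3 - <<'E'
import sys;sys.path.insert(0,'.')
from h import *
s,im,d=cap("wrist");cv2.imwrite("pics/c2.png",im[0:220,110:400,::-1])
E
```

```text
6.975 [0.47635439 0.1685997  0.05595117] [9.99889251e-01 1.48807484e-02 2.19260986e-04 1.70562741e-05] 0.13861492610966986 35.69487512111664 [ 0.65899306 -0.53217345 -1.1509055 ]
card 830 [[0.0856, -0.0031, -0.0498], [0.0953, -0.0012, -0.0483], [0.1073, 0.0007, 0.0056]]
0.08 223 [-0.0027 -0.0006  0.0007] -0.0499
0.09 355 [-0.0028 -0.0012  0.0004] -0.0509
0.1 252 [-0.0031 -0.0013  0.0004] -0.0501
tips 759 [[0.0602, -0.0168, -0.0234], [0.0676, -0.0122, -0.0213], [0.0726, 0.0159, 0.0047]]
```

View pics/c2.png

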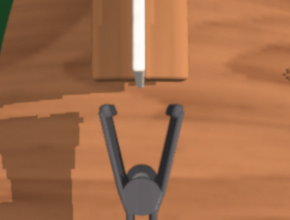

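The card edge at (138,82) is centred between the tips at (107,108) and (172,108), 13 mm ahead. I'll advance 33 mm, which puts the tips about 20 mm past the edge.

carry_out --deltas '[0.01,0,0,0,0,0,0.02,0,0,0,0,0,0.028,0,0,0,0,0,0.033,0,0,0,0,0,0.033,0,0,0,0,0]'

```text
time: 7.7
eef_pos: [0.5085, 0.1703, 0.0558]
tcp_rot: [1.0, 0.015, -0.0, -0.0]
contact_force: [0.2, -0.1, -0.5]
opening: 0.135
finger_force: 35.7
```

carry_out --deltas '[0,0,0,0,0,0,0,0,0,0,0,0,0,0,0,0,0,0]'

```text
time: 8.07
eef_pos: [0.5081, 0.1703, 0.0558]
tcp_rot: [1.0, 0.015, -0.0, 0.0]
contact_force: [-0.3, 0.1, -0.1]
opening: 0.139
finger_force: 35.7
```

```bash
python3 m.py; python3 - <<'E'
import sys;sys.path.insert(0,'.')
from h import *
s,im,d=cap("wrist");a=im[0:220,110:400]
s,sc,d2=cap("side");print(s["dq"].round(3));b=cv2.resize(sc[110:220,200:345],(290,220))
cv2.imwrite("pics/c3.png",np.hstack([a,b])[...,::-1])
E
```

```text
8.075 [0.50806286 0.1702739  0.05580241] [ 9.99880796e-01  1.54397797e-02 -8.27787840e-05  5.68904385e-06] 0.13907742933074546 35.69941163063049 [-0.29227002  0.09552549 -0.11760995]
card 1733 [[0.0604, -0.0022, -0.0501], [0.0831, -0.0003, -0.0485], [0.1069, 0.0013, -0.0469]]
0.08 372 [-0.0021 -0.0002  0.0013] -0.0505
0.09 355 [-0.0021 -0.0006  0.0013] -0.051
0.1 256 [-0.0021 -0.0002  0.0013] -0.0508
tips 774 [[0.0602, -0.0172, -0.0235], [0.0673, -0.0127, -0.0213], [0.0726, 0.0158, 0.0047]]
[ 0.001  0.001 -0.002  0.002  0.001 -0.001]
```

View pics/c3.png

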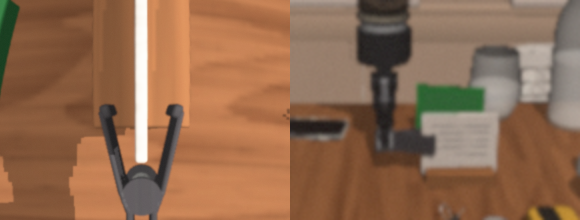

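The jaws straddle the card's near edge, which is centred at (140,130) between the tips at (107,110) and (175,110). The tips are about 19 mm past the edge at mid-height, touching nothing and still. Handing in.

```bash
python3 -c "
from plant import ctrl
print(ctrl.sign_off())"
```

```text
the job is handed in; nothing more can be done
None
```

I handed the job in with the clip held squeezed open around the card's near edge, its tips about 19 mm past the edge, centred at mid-height and touching nothing; the verdict was not reported back.

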